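# Free the jammed litter tray from the bird carrier

## Task

The white litter tray has jammed slantwise in the base of the open bird carrier, its far end sticking up with the corners wedged against the end walls. Work the tray down level inside the base so that its corners come free, then lift it straight out by its orange bar, keeping it level, and set it down flat with its whole bottom on the blue mat, without dropping it. Leave the lid standing open and the other things on the table where they are.

Things in the scene. Friction and masses are not known exactly. Their poses are not given: they have to be found in the camera images.
- tray_mid (a point): Centre (27.5 mm above the underside) of the white plastic litter tray: a loose open-topped box 220 mm long (its x), 140 mm wide (y), 55 mm high (z, upwards), walls and floor 3 mm, 0.15 to 0.27 kg. Its +x end is the one that sticks up at the start (slope about 0.175 rad). Once level in the carrier its centre is 31.5 mm above the table.
- tray_bar (a point): Middle of the orange carrying bar across the tray's middle: a round bar 12 mm thick, fixed to the tray, running 134 mm along the tray's y between its long walls. This point lies on the bar's axis, 18.5 mm above the tray's centre, 43 mm above the tray's inner floor; free space 100 mm either side along x. Pinch it from above, fingers closing along x.
- tray_raised_rim (a point): Middle of the top edge of the tray's raised (+x) end wall, 108.5 mm along the tray's x from its centre and 27.5 mm above it. The wall is 3 mm thick. Some 5 to 20 N straight down on this edge turns the tray; pushed to within 15 mm of its end height it comes free and drops level, the edge then 59 mm above the table, 13 mm below the carrier's rim.
- tray_corner0 (a point): Corner of the tray's underside at its +x, +y end (110 mm, 70 mm from the centre line).
- tray_corner1 (a point): Corner of the tray's underside at +x, -y.
- tray_corner2 (a point): Corner of the tray's underside at -x, -y.
- tray_corner3 (a point): Corner of the tray's underside at -x, +y.
- carrier: Teal plastic base of the bird carrier, fixed to the table, 236 mm long (its x) by 158 mm wide (y). Origin at the middle of the inside, on the table; inside 224 mm by 150 mm, floor 4 mm and rim 72 mm above the table. The level tray has 2 mm to spare at each end and 5 mm at each side; tilted more than about 0.09 rad it jams between the end walls.
- far_wall_top (a point): Middle of the top edge of the carrier's far (+x) end wall, a thin plastic panel that springs outwards by up to 5 mm (about 4.5 N per mm); the other three walls are stiff. The tray's raised end jams against it.
- lid (a joint): Angle of the clear domed lid (242 x 160 mm, 95 mm deep), hinged along the carrier's left (+y) rim, 72 mm above the table: 0 is shut, it stands open at 1.8 to 1.9 rad, leaning away to the left, reaching 140 mm beyond that rim and up to 0.24 m above the table.
- mat: Blue cleaning mat, fixed flat on the table, 270 mm (its x axis) by 190 mm (y), 3 mm thick. Origin at the middle of its underside.
- bowl: Yellow ceramic bowl, 96 mm across, 42 mm high. Bystander. Origin at the centre of its underside.
- cuttlebone: Grey plastic frame with a white cuttlebone, 132 mm (x) by 58 mm (y), 16 mm high, lying flat. Bystander. Origin at the centre of its underside.
- swing: Small swing perch lying down: wooden bar 96 mm long with a steel wire bow, 82 mm deep, 14 mm high. Bystander. Origin at the middle, on the table.
- feeder_clip: Steel sprung feeder clip lying on its side, about 95 mm by 40 mm, 16 mm high. Bystander. Origin near its middle, on the table.

How it is judged:
By the outcome, as a careful person would: the job done as asked, in the order asked, and still so for the second after the job is handed in, with the robot touching nothing.
It also fails if it takes over 45 s, if anything falls off the work surface, if the arm or the gripper's body presses on something with over 40 N, if the wrist force passes 120 N, or if a joint passes its speed limit or range.

## Robot

A 6-joint arm with a two-finger parallel gripper is mounted at the origin on the work surface. World frame = base frame: x ahead of the robot, y to its left, z up, the work surface at z = 0. Lengths are in m, angles in rad, forces in N, time in s.
With the tool pointing down it reaches from about 0.35 to 0.85 m from the base axis. Payload 8.1 kg.
Tool frame: the origin (TCP) lies at the very end of the fingers, on their centre line; the grasp point (between the pads) lies 19 mm behind it; z points along the fingers, y is the direction in which the jaws open and shut (so a half turn about z gives the same grasp; the last joint's range is limited). The gripper opens to 93 mm and grips with 3 to 60 N. Pads are 15 mm wide; open, the fingers measure 128 mm over their backs; the gripper's body (75 mm by 188 mm) begins 65 mm behind the grasp point.
Start: joints at [-1.188, 0.13, 1.488, -0, 1.523, -0.085], TCP at [0.271, -0.536, 0.219] pointing down, gripper open.
Joint ranges: [-2.96, 2.96], [-0.89, 2.26], [0.02, 2.5], [-1.34, 4.48], [0, 2.73], [-2.66, 2.66]. Speed limits (rad/s): [2.39, 2.39, 2.79, 3.14, 3.14, 3.14].

## Interface

Orientations are given as a rotation vector (axis times angle).
In Python, from plant import * gives the robot as it stands.
- The arm moves only by the tool apply_moves, never from a script. Its argument "commands" is one flat list of numbers, 7 for each row, row after row: the shift along the world's x, y, z in cm, then the turn, a rotation vector about the world's x, y, z in rad, then the finger opening in cm, from 0 to 9.3. A call has 1 to 8 rows; each row shifts and turns the pose as measured when the row begins; what a row does not reach is not made up. A row lasts 1/8 s, in which the tool goes at most 62.5 mm and 10.7 degrees, less where a joint would pass 70% of its speed; a pose out of reach is approached as far as the arm can. A call with a gripper value outside its range is refused whole. The fingers move at their own pace and stop on an object; "squeeze" is the grip in N (left out, the last holds). Time passes only in rows, so rows that do not move let the fingers close. It gives the time, the measured TCP pose, the force and the opening at its end, in the units of the state.
- read_state(): the state, without advancing time (a new reading comes with each control period).
- read_camera(name): name is "scene" or "side" or "wrist"; returns (picture, depth): 400x640x3 uint8, blue, green, red; 400x640 float32, m along the optical axis (not along the pixel's ray), 0 where there is no reading.
- camera_model(name): a dict with "intrinsics" (3x3 intrinsics, pixels), "dist_coeffs" ([k1, k2, p1, p2, k3] as OpenCV has them; the pictures are not rectified), "R" (3x3) and "t" (3): a world point X has camera coordinates R X + t. Camera axes: x right, y down, z forward; pixel columns grow to the right and rows downward; lengths in m; the calibration is good to about 2 mm. A picture is of the moment at which its call begins: read the wrist's pose just before it. camera_model takes no time and is no camera call; for the wrist camera it gives the pose at the moment of the call.
- close_job(): hands the job in, once; it reports no verdict.
Trained networks look in the newest picture that a camera, given by its name, has taken for a name from the list of things; names that differ only in an ending like _2 or _b are one class to them, and where a whole thing is asked for, a point or a joint stands for the part that bears it (a point fixed in the world has none). Each returns a list of dicts, best first, with "conf" (0 to 1); they miss things now and then, are a little off and sometimes report something else, mostly with a low value. They report only what shows in the picture. A call takes as long as a camera call.
- find_in(query, camera): "point" ([x, y, z] in m, in the coordinates of the camera as it stood for that picture, good to about 4 mm: the middle of the surface that is visible of it).
- cut_out(query, camera): "mask" (400x640 bool, what is visible of it).
- spot_point(query, camera): "point" ([x, y, z] in m, in the coordinates of the camera as it stood for that picture, good to about 4 mm: a listed point, or the origin of a listed thing).
The state is a dict: "t": time; "q": joint angles; "dq": joint speeds; "joint_torque": joint torques, N m; "tool_pos": TCP position; "orientation": TCP orientation; "force": force on the tool from outside, world axes, zero at the start; "wrist_torque": the same for the moment, N m; "opening": finger opening in m.
Only numpy, scipy, OpenCV 4.12 (cv2) and the standard library are available. Lean on these libraries where they do the work, as an engineer would, in place of code of your own. Each camera call takes 0.05 s, during which the arm holds its last target. There are 200 camera calls.

## Working session

There is one attempt and no reset: what is moved stays moved. The work goes in short steps, Python scripts to look and compute and a tool call to move; the robot and the scene stay as the last step left them, time stands still between calls to the robot, and variables do not carry over. Pictures are saved under pics/ and viewed, about 8 in all and at most 12, crops included, and the job is handed in when it is done.

Besides the shell and the picture viewer there is one more tool, called after "Call:" by a JSON object that holds its "fn" and its "kwargs", one argument or row to a line. apply_moves: Moves the arm, as the interface text tells. Its arguments: {"type":"object","properties":{"commands":{"type":"array"},"squeeze":{"type":"number"}},"required":["commands"]}

```bash
mkdir -p pics
cat > h.py <<'E'
from plant import *
import numpy as np, cv2
from scipy.spatial.transform import Rotation as Ro
def w(p,m): return np.array(m["R"]).T@(np.array(p)-np.array(m["t"]))
def spots(cam,names,f=spot_point):
    m=camera_model(cam)
    for n in names:
        r=f(n,cam)
        print(cam,n,[(np.round(w(d["point"],m),4).tolist(),round(d["conf"],2)) for d in r[:2]])
def px(X,m):
    return cv2.projectPoints(np.array([X],float),cv2.Rodrigues(np.array(m["R"]))[0],np.array(m["t"],float),np.array(m["intrinsics"]),np.array(m["dist_coeffs"]))[0].ravel()
E
python3 - <<'E'
from h import *
s=read_state();print({k:np.round(v,3).tolist() for k,v in s.items()})
ims=[]
for c in ("scene","side"):
    p,d=read_camera(c);ims.append(p)
    spots(c,["tray_mid","tray_bar","tray_raised_rim","tray_corner0","tray_corner1","tray_corner2","tray_corner3","carrier","far_wall_top","mat","bowl","cuttlebone","swing","feeder_clip"])
cv2.imwrite("pics/a.png",cv2.resize(np.vstack(ims),(480,600)))
cv2.imwrite("pics/scene.png",ims[0]);cv2.imwrite("pics/side.png",ims[1])
print(read_state()["t"])
E
```

```text
{'t': 0.0, 'q': [-1.188, 0.131, 1.489, 0.0, 1.523, -0.085], 'dq': [-0.0, 0.001, 0.002, 0.0, 0.001, 0.0], 'joint_torque': [-0.004, -55.984, -49.177, 0.076, 0.035, -0.0], 'tool_pos': [0.27, -0.535, 0.218], 'orientation': [-3.054, -0.728, 0.0], 'force': [1.002, -0.456, 0.222], 'wrist_torque': [0.006, -0.019, -0.016], 'opening': 0.093}
scene tray_mid [([0.4843, 0.1736, 0.0516], 0.96)]
scene tray_bar [([0.4772, 0.1748, 0.0669], 0.58)]
scene tray_raised_rim [([0.5693, 0.1283, 0.0941], 0.64)]
scene tray_corner0 [([0.3554, 0.1568, 0.0031], 0.93), ([0.4183, 0.2836, 0.0087], 0.9)]
scene tray_corner1 [([0.3554, 0.1568, 0.0031], 0.93), ([0.4183, 0.2836, 0.0087], 0.9)]
scene tray_corner2 [([0.3554, 0.1568, 0.0031], 0.93), ([0.4183, 0.2836, 0.0087], 0.9)]
scene tray_corner3 [([0.3554, 0.1568, 0.0031], 0.93), ([0.4183, 0.2836, 0.0087], 0.9)]
scene carrier [([0.6106, 0.1882, 0.0454], 0.45)]
scene far_wall_top [([0.5865, 0.1262, 0.0661], 0.71)]
scene mat []
scene bowl [([0.7508, -0.1498, 0.0012], 0.64)]
scene cuttlebone [([0.7471, -0.0108, -0.0027], 0.73), ([0.4476, -0.297, 0.0021], 0.42)]
scene swin
[... 401 characters left out ...]
4, 0.1883, 0.0413], 0.71)]
side tray_corner1 [([0.5492, 0.0622, 0.0409], 0.92), ([0.6094, 0.1883, 0.0413], 0.71)]
side tray_corner2 [([0.5492, 0.0622, 0.0409], 0.92), ([0.6094, 0.1883, 0.0413], 0.71)]
side tray_corner3 [([0.5492, 0.0622, 0.0409], 0.92), ([0.6094, 0.1883, 0.0413], 0.71)]
side carrier [([0.4201, 0.2793, 0.0042], 0.51)]
side far_wall_top [([0.5834, 0.1268, 0.0724], 0.69)]
side mat [([0.45, -0.2963, -0.0005], 0.56), ([0.5506, 0.0581, 0.0438], 0.32)]
side bowl [([0.7555, -0.1486, -0.0024], 0.63)]
side cuttlebone [([0.7533, 0.1374, -0.0009], 0.67), ([0.7499, -0.0107, -0.0045], 0.57)]
side swing [([0.4961, -0.016, 0.0], 0.49)]
side feeder_clip [([0.7526, 0.1341, 0.0011], 0.77)]
1.5
```

View pics/scene.png

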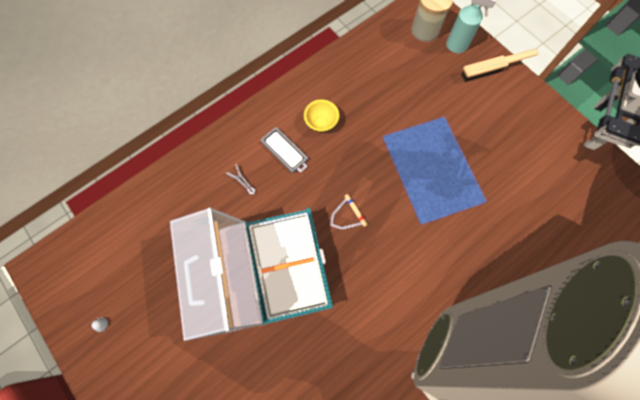

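View pics/side.png

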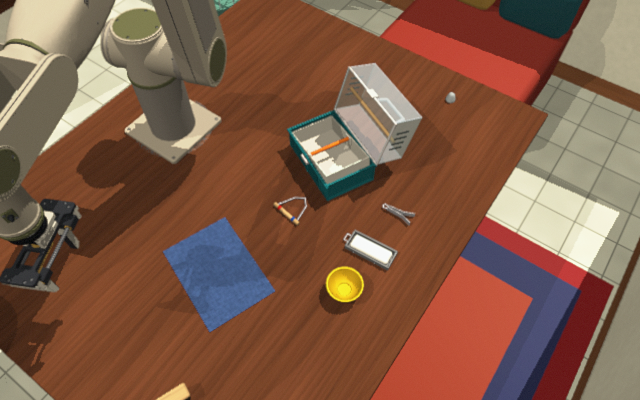

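The scene view shows the carrier at about (290,265) px with its lid open to the left of the robot. The mat is at (435,170), and the swing (350,212), clip, cuttlebone and bowl are clear of the carrier. The side view agrees. Next I'll work out the frames.

```bash
cat >> h.py <<'E'
def maskpts(name,cam,z):
    r=cut_out(name,cam)
    if not r: print(cam,name,"none");return None
    print(cam,name,[round(d["conf"],2) for d in r[:2]])
    m=camera_model(cam);v,u=np.nonzero(r[0]["mask"])
    n=cv2.undistortPoints(np.c_[u,v].astype(float)[:,None],np.array(m["intrinsics"]),np.array(m["dist_coeffs"]))[:,0]
    R=np.array(m["R"]);C=-R.T@np.array(m["t"]);D=np.c_[n,np.ones(len(n))]@R
    return C+D*((z-C[2])/D[:,2])[:,None]
E
python3 - <<'E'
from h import *
for c in ("scene","side"):
    read_camera(c)
    P=maskpts("mat",c,.003)
    if P is not None:
        (cx,cy),(a,b),th=cv2.minAreaRect(P[:,:2].astype(np.float32)*1000);print("mat",cx,cy,a,b,th)
    spots(c,["tray_raised_rim","tray_bar","far_wall_top","mat","tray_corner0"])
    for d in spot_point("tray_corner0",c): print(np.round(w(d["point"],camera_model(c)),4),d["conf"])
s=read_state();R=Ro.from_rotvec(s["orientation"]).as_matrix();print("tool y yaw",np.arctan2(R[1,1],R[0,1]),"x yaw",np.arctan2(R[1,0],R[0,0]),R[:,2],s["t"])
E
```

```text
scene mat none
scene tray_raised_rim [([0.5723, 0.1329, 0.0952], 0.89)]
scene tray_bar [([0.4769, 0.176, 0.0655], 0.9), ([0.3579, 0.1558, 0.0065], 0.16)]
scene far_wall_top [([0.59, 0.1237, 0.0681], 0.73)]
scene mat [([0.4492, -0.2976, 0.0007], 0.98), ([0.6136, 0.1842, 0.0437], 0.57)]
scene tray_corner0 [([0.3565, 0.1584, 0.0072], 0.82), ([0.5554, 0.0624, 0.0426], 0.59)]
[0.3565 0.1584 0.0072] 0.82
[0.5554 0.0624 0.0426] 0.59
[0.6122 0.1875 0.046 ] 0.58
[0.4185 0.283  0.0099] 0.57
side mat [0.58]
mat 453.0188903808594 -296.9913635253906 194.09165954589844 274.5895080566406 69.99004364013672
side tray_raised_rim [([0.5729, 0.1313, 0.0991], 0.66)]
side tray_bar [([0.4768, 0.1774, 0.0662], 0.9)]
side far_wall_top [([0.5867, 0.1235, 0.0698], 0.85)]
side mat [([0.4492, -0.2959, 0.002], 0.63), ([0.5835, 0.1264, 0.0701], 0.41)]
side tray_corner0 [([0.6114, 0.1866, 0.0414], 0.95), ([0.4195, 0.2818, 0.0009], 0.84)]
[0.6114 0.1866 0.0414] 0.95
[0.4195 0.2818 0.0009] 0.84
[0.5545 0.0612 0.043 ] 0.77
[0.361  0.1556 0.0032] 0.62
tool y yaw -1.1029901056592428 x yaw 0.4678062211043532 [-2.68373000e-06  1.14059727e-05 -1.00000000e+00] 2.3
```

Call:
{"fn": "apply_moves", "kwargs": {
  "commands": [2.5,5.4,0,0,0,0.18,0,2.5,5.4,0,0,0,0.18,0,2.5,5.4,0,0,0,0.18,0,2.5,5.4,0,0,0,0.18,0,2.5,5.4,0,0,0,0.18,0,2.5,5.4,0,0,0,0.18,0,2.5,5.4,0,0,0,0.18,0,2.5,5.4,0,0,0,0.18,0],
  "squeeze": 20
}}

```text
t: 3.3
tool_pos: [0.4728, -0.0937, 0.219]
orientation: [1.767, 2.593, 0.003]
force: [1.1, -0.7, -0.1]
opening: 0.0172
```

Call:
{"fn": "apply_moves", "kwargs": {
  "commands": [2.4,5.2,0,0,0,0.18,0,2.4,5.2,0,0,0,0.18,0,2.4,5.2,0,0,0,0.18,0,2.4,5.2,0,0,0,0.18,0,0,0,0,0,0,0,0]
}}

```text
t: 3.92
tool_pos: [0.5718, 0.126, 0.2196]
orientation: [0.691, 3.059, 0.008]
force: [-0.2, -0.6, 0.6]
opening: 0.0008
```

Run:
```python
from h import *
s=read_state();R=Ro.from_rotvec(s["orientation"]).as_matrix();print(s["tool_pos"],"y yaw",np.arctan2(R[1,1],R[0,1]),s["opening"],s["force"],s["q"])
p,d=read_camera("wrist");cv2.imwrite("pics/w1.png",p)
spots("wrist",["tray_raised_rim","far_wall_top","tray_bar"])
p,d=read_camera("side");cv2.imwrite("pics/s1.png",cv2.resize(p[70:270,230:470],(720,600)))
```

```text
[0.57184328 0.12596735 0.21959664] y yaw 1.1267019637501348 0.0007924109932658755 [-0.19597109 -0.60443571  0.55077783] [ 0.12755923  0.08387819  1.53633161  0.00264736  1.51444981 -0.99926951]
wrist tray_raised_rim [([0.5738, 0.1311, 0.0938], 0.92)]
wrist far_wall_top [([0.5823, 0.1255, 0.0721], 0.86), ([0.4762, 0.1694, 0.0525], 0.57)]
wrist tray_bar [([0.4779, 0.1759, 0.0662], 0.95)]
```

View pics/w1.png

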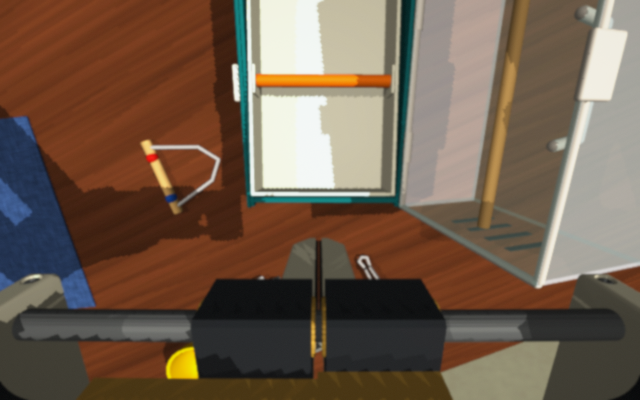

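View pics/s1.png

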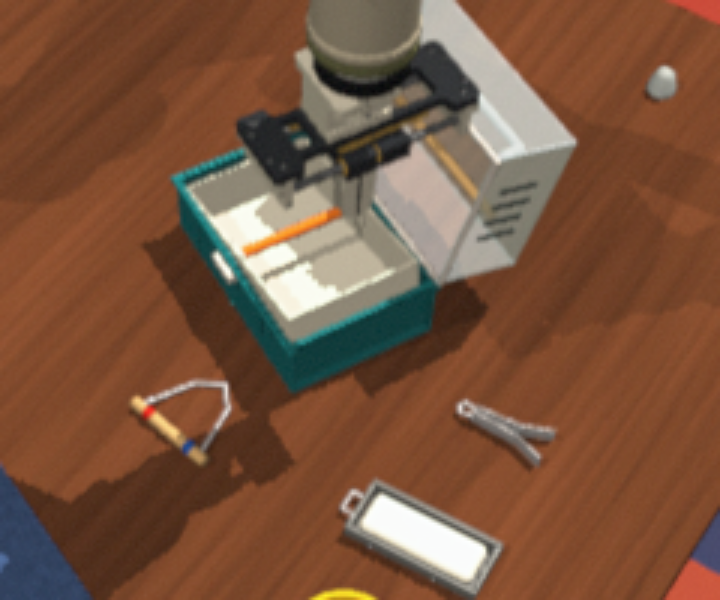

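The wrist view shows the raised end wall at about (322,193) px, the far wall just behind it at (322,203), and the lid to the right. I'll press 12 mm off the middle, away from the lid.

Call:
{"fn": "apply_moves", "kwargs": {
  "commands": [-0.2,-0.35,-3.5,0,0,0,0,-0.2,-0.35,-3.5,0,0,-0.01,0,0,0,-3,0,0,0,0,0,0,-1,0,0,0,0]
}}

```text
t: 4.68
tool_pos: [0.568, 0.1081, 0.1115]
orientation: [0.735, 3.041, 0.009]
force: [0.1, 0.2, -0.0]
opening: 0.0008
```

Call:
{"fn": "apply_moves", "kwargs": {
  "commands": [0,1.0,0,0,0,0.02,0,0,0,0,0,0,0,0]
}}

```text
t: 4.92
tool_pos: [0.5686, 0.1177, 0.1131]
orientation: [0.706, 3.046, 0.01]
force: [0.0, -0.4, -0.2]
opening: 0.0006
```

Call:
{"fn": "apply_moves", "kwargs": {
  "commands": [0,0,-0.8,0,0,0,0,0,0,-0.6,0,0,0,0,0,0,-0.5,0,0,0,0]
}}

```text
t: 5.3
tool_pos: [0.5707, 0.1182, 0.0961]
orientation: [0.704, 3.042, 0.012]
force: [0.6, -0.6, 3.0]
opening: 0.0003
```

Call:
{"fn": "apply_moves", "kwargs": {
  "commands": [-0.2,0.1,-0.4,0,0,0,0,0,0,-0.5,0,0,0,0,0,0,-0.5,0,0,0,0]
}}

```text
t: 5.68
tool_pos: [0.5701, 0.119, 0.0825]
orientation: [0.703, 3.038, 0.013]
force: [0.0, 0.3, -0.4]
opening: 0.0006
```

Call:
{"fn": "apply_moves", "kwargs": {
  "commands": [-0.1,0,-0.4,0,0,0,0,-0.1,0,-0.3,0,0,0,0]
}}

```text
t: 5.92
tool_pos: [0.5665, 0.1191, 0.0735]
orientation: [0.704, 3.042, 0.012]
force: [-0.3, 0.0, -0.3]
opening: 0.0002
```

Run:
```python
from h import *
p,d=read_camera("wrist");cv2.imwrite("pics/w2.png",p)
spots("wrist",["tray_raised_rim","far_wall_top","tray_bar","tray_mid"])
p,d=read_camera("side");cv2.imwrite("pics/s2.png",cv2.resize(p[70:270,230:470],(720,600)))
spots("side",["tray_raised_rim","far_wall_top","tray_bar","tray_mid"])
```

```text
wrist tray_raised_rim [([0.5794, 0.1312, 0.059], 0.75)]
wrist far_wall_top [([0.5815, 0.1331, 0.0695], 0.75)]
wrist tray_bar [([0.4772, 0.1749, 0.0481], 0.97)]
wrist tray_mid [([0.4798, 0.1698, 0.0323], 0.77), ([0.5794, 0.1294, 0.069], 0.17)]
side tray_raised_rim [([0.581, 0.1292, 0.0608], 0.75)]
side far_wall_top [([0.5862, 0.1223, 0.07], 0.97)]
side tray_bar [([0.4812, 0.1757, 0.0518], 0.98), ([0.4492, -0.2956, 0.0003], 0.48)]
side tray_mid [([0.4879, 0.1706, 0.0335], 0.66)]
```

View pics/s2.png

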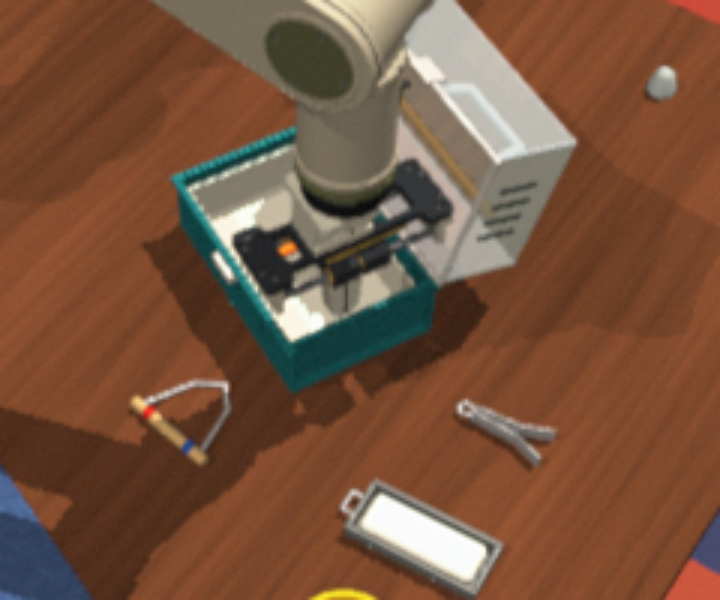

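The tray has dropped level: the rim reads 60 mm and the bar about 50 mm. In the picture its walls are all below the carrier rim. Now I'll rise, turn a quarter and go over the bar.

Call:
{"fn": "apply_moves", "kwargs": {
  "commands": [0,0,5,0,0,0,0,0,0,5,0,0,0,0,-1.4,0.9,2,0,0,-0.175,0,-1.4,0.9,0,0,0,-0.175,0,-1.4,0.9,0,0,0,-0.175,6,-1.4,0.9,0,0,0,-0.175,6,-1.4,0.9,0,0,0,-0.175,6,-1.4,0.9,0,0,0,-0.175,6]
}}

```text
t: 7.42
tool_pos: [0.4813, 0.1738, 0.1999]
orientation: [2.17, 2.238, 0.001]
force: [1.0, -0.1, 0.2]
opening: 0.0359
```

Call:
{"fn": "apply_moves", "kwargs": {
  "commands": [0,0,0,0,0,-0.175,6,0,0,0,0,0,-0.175,6,0,0,0,0,0,-0.175,6,0,0,0,0,0,0,6]
}}

```text
t: 7.92
tool_pos: [0.4805, 0.1748, 0.2008]
orientation: [2.688, 1.578, -0.007]
force: [-1.0, -0.2, 0.0]
opening: 0.0597
```

Run:
```python
from h import *
s=read_state();R=Ro.from_rotvec(s["orientation"]).as_matrix();print(s["tool_pos"],"y yaw",np.arctan2(R[1,1],R[0,1]),"z",R[:,2],s["opening"],s["q"])
p,d=read_camera("wrist");cv2.imwrite("pics/w3.png",p)
spots("wrist",["tray_bar","tray_mid","carrier","tray_raised_rim","far_wall_top"])
P=maskpts("tray_bar","wrist",.05)
for q in spot_point("tray_corner0","wrist"): print(w(q["point"],camera_model("wrist")),q["conf"])
```

```text
[0.4805059  0.17483716 0.20077819] y yaw -0.5089586260934194 z [ 0.00844864 -0.02308482 -0.99969781] 0.059739182750575354 [ 0.26682727 -0.10200836  1.7556084  -0.02458647  1.48595469  0.77799393]
wrist tray_bar [([0.4819, 0.1718, 0.0473], 0.85)]
wrist tray_mid [([0.4802, 0.1723, 0.0369], 0.8), ([0.3522, 0.1588, 0.0043], 0.48)]
wrist carrier []
wrist tray_raised_rim [([0.5782, 0.1306, 0.0606], 0.67)]
wrist far_wall_top [([0.5799, 0.1308, 0.071], 0.65)]
wrist tray_bar [0.98]
[0.55097543 0.06250916 0.00255571] 0.94
[0.35152518 0.1589312  0.00439082] 0.81
[0.41638455 0.28536727 0.00457306] 0.73
[0.61106516 0.19151726 0.00371528] 0.68
[ 0.74945309 -0.1495198   0.00322324] 0.53
```

View pics/w3.png

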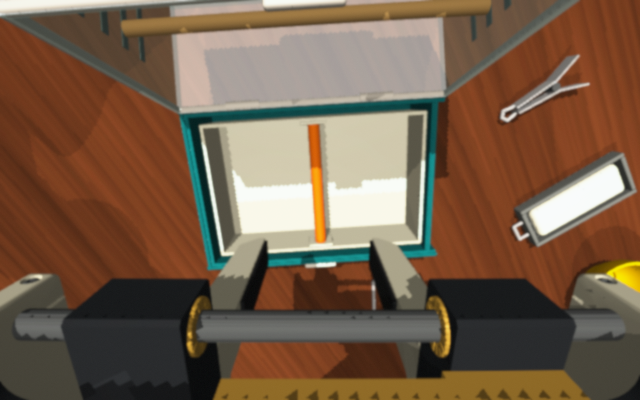

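The tray sits level and square in the carrier, with the bar at about (317,185) px. I'll trim the tool's tilt and yaw, then go down.

Call:
{"fn": "apply_moves", "kwargs": {
  "commands": [0,0,-3,0.022,0.008,0.05,6,0,0,-3,0,0,0,6,0,0,0,0,0,0,6]
}}

```text
t: 8.7
tool_pos: [0.4809, 0.1749, 0.1402]
orientation: [2.664, 1.662, 0.003]
force: [0.3, -0.1, 0.5]
opening: 0.0599
```

```bash
cat >> h.py <<'E'
def st():
    s=read_state();R=Ro.from_rotvec(s["orientation"]).as_matrix();print(np.round(s["tool_pos"],4),"y yaw",np.arctan2(R[1,1],R[0,1]).round(3),"z",R[:,2].round(4),s["opening"],s["force"].round(2),s["t"])
E
python3 -c "
from h import *
st()"
```

```text
[0.4809 0.1749 0.1402] y yaw -0.455 z [ 2.3e-03  2.0e-04 -1.0e+00] 0.05993281784272336 [ 0.34 -0.14  0.5 ] 8.7
```

Call:
{"fn": "apply_moves", "kwargs": {
  "commands": [0,0,-3,0,0,0,6,0,0,-3,0,0,0,6,0,0,-3,0,0,0,6,0,0,-1.6,0,0,0,6,0,0,0,0,0,0,6]
}}

```text
t: 9.32
tool_pos: [0.4857, 0.1763, 0.0393]
orientation: [2.66, 1.663, 0.018]
force: [-0.0, -0.3, 0.7]
opening: 0.0602
```

```bash
python3 -c "
from h import *
st()"
```

```text
[0.4857 0.1763 0.0393] y yaw -0.453 z [ 0.0118  0.0024 -0.9999] 0.0601982954159779 [-0.03 -0.33  0.74] 9.325
```

Call:
{"fn": "apply_moves", "kwargs": {
  "commands": [-0.4,-0.1,-0.8,0,0.01,0,6,0,0,0,0,0,0,6]
}}

```text
t: 9.57
tool_pos: [0.4833, 0.1757, 0.0334]
orientation: [-2.663, -1.665, -0.009]
force: [-0.1, 0.9, -0.8]
opening: 0.0601
```

```bash
python3 -c "
from h import *
st()"
```

```text
[0.4833 0.1757 0.0334] y yaw -0.453 z [ 0.0044  0.0033 -1.    ] 0.060072425373371416 [-0.13  0.9  -0.76] 9.575
```

Call:
{"fn": "apply_moves", "kwargs": {
  "commands": [-0.2,-0.1,-0.2,0,0,0,3,0,0,0,0,0,0,0,0,0,0,0,0,0,0,0,0,0,0,0,0,0,0,0,0,0,0,0,0],
  "squeeze": 40
}}

```text
t: 10.2
tool_pos: [0.4825, 0.175, 0.0331]
orientation: [2.663, 1.665, 0.013]
force: [0.2, -0.1, 0.0]
opening: 0.0143
```

```bash
python3 -c "
from h import *
st()"
```

```text
[0.4825 0.175  0.0331] y yaw -0.453 z [ 0.0073  0.0039 -1.    ] 0.014314023613871456 [ 0.2  -0.15  0.03] 10.2
```

Call:
{"fn": "apply_moves", "kwargs": {
  "commands": [0,0,0,0,0,0,0,0,0,0,0,0,0,0,0,0,0.6,0,0,0,0,0,0,0.8,0,0,0,0]
}}

```text
t: 10.7
tool_pos: [0.4813, 0.1747, 0.0467]
orientation: [-2.663, -1.665, -0.009]
force: [0.1, 0.6, -1.5]
opening: 0.0107
```

```bash
python3 -c "
from h import *
st()"
```

```text
[0.4813 0.1747 0.0467] y yaw -0.453 z [ 0.0048  0.0033 -1.    ] 0.010664310942428461 [ 0.12  0.63 -1.45] 10.7
```

Call:
{"fn": "apply_moves", "kwargs": {
  "commands": [0,0,1,0,0,0,0,0,0,1,0,0,0,0,0,0,1.2,0,0,0,0,0,0,1.2,0,0,0,0]
}}

```text
t: 11.2
tool_pos: [0.4816, 0.1747, 0.0943]
orientation: [-2.664, -1.666, -0.01]
force: [-0.7, 0.0, -1.8]
opening: 0.0109
```

```bash
python3 -c "
from h import *
st()
read_camera('side');spots('side',['tray_bar','tray_mid','tray_raised_rim'])"
```

```text
[0.4816 0.1747 0.0943] y yaw -0.453 z [ 0.0056  0.0035 -1.    ] 0.010944317531685512 [-0.67  0.02 -1.84] 11.2
side tray_bar [([0.4825, 0.1728, 0.1128], 0.73)]
side tray_mid [([0.4849, 0.1718, 0.0939], 0.88)]
side tray_raised_rim [([0.5782, 0.131, 0.1208], 0.74)]
```

Call:
{"fn": "apply_moves", "kwargs": {
  "commands": [0,0,1.5,0,0,0,0,0,0,2,0,0,0,0,0,0,1.5,0,0,0,0,-0.05,-1,0.5,0,0,0.01,0,-0.1,-2,0,0,0,0.01,0,-0.2,-3,0,0,0,0.01,0,-0.2,-3,0,0,0,0.01,0,-0.2,-4,0,0,0,0.01,0]
}}

```text
t: 12.4
tool_pos: [0.4719, 0.0408, 0.1503]
orientation: [-2.614, -1.742, -0.006]
force: [1.4, -0.3, -1.5]
opening: 0.0105
```

Call:
{"fn": "apply_moves", "kwargs": {
  "commands": [-0.2,-4,0,0,0,0.01,0,-0.2,-4,0,0,0,0.01,0,-0.2,-4,0,0,0,0.01,0,-0.2,-4,0,0,0,0.01,0,-0.2,-4,0,0,0,0.01,0,-0.2,-4,0,0,0,0.01,0,-0.2,-3,0,0,0,0,0,0,-2,0,0,0,0,0]
}}

```text
t: 13.4
tool_pos: [0.4516, -0.2634, 0.1485]
orientation: [-2.557, -1.821, -0.001]
force: [-0.3, -0.2, -2.6]
opening: 0.0112
```

```bash
python3 -c "
from h import *
st()
read_camera('side');spots('side',['tray_bar','tray_mid','mat'])"
```

```text
[ 0.4516 -0.2634  0.1485] y yaw -0.333 z [-5.0e-04  2.3e-03 -1.0e+00] 0.011168943555116943 [-0.27 -0.15 -2.63] 13.4
side tray_bar [([0.4536, -0.2643, 0.1644], 0.61)]
side tray_mid [([0.4549, -0.2652, 0.1482], 0.81)]
side mat [([0.4512, -0.2976, -0.0038], 0.75)]
```

Call:
{"fn": "apply_moves", "kwargs": {
  "commands": [0,-2,0,0,0,0,0,0,-1.2,-1,0,0,-0.01,0,0,0,-2,0,0,0,0,0,0,-2,0,0,0,0,0,0,-1,0,0,0,0,0,0,0,0,0,0,0]
}}

```text
t: 14.35
tool_pos: [0.4526, -0.2939, 0.0848]
orientation: [-2.563, -1.811, -0.002]
force: [0.3, -1.4, -2.0]
opening: 0.0108
```

Run:
```python
from h import *
st()
p,_=read_camera('side');spots('side',['tray_bar','tray_mid','mat'])
for q in spot_point("tray_corner0","side"): print(w(q["point"],camera_model("side")).round(4),q["conf"])
cv2.imwrite("pics/s4.png",cv2.resize(p[170:350,120:336],(720,600)))
read_camera('scene');spots('scene',['tray_bar','tray_mid','mat'])
for q in spot_point("tray_corner0","scene"): print(w(q["point"],camera_model("scene")).round(4),q["conf"])
```

```text
[ 0.4526 -0.2939  0.0848] y yaw -0.341 z [-9.0e-04  3.9e-03 -1.0e+00] 0.010765480137334488 [ 0.32 -1.39 -1.98] 14.35
side tray_bar [([0.4501, -0.2942, 0.1034], 0.59)]
side tray_mid [([0.4578, -0.2952, 0.084], 0.83)]
side mat []
[ 0.3747 -0.1905  0.053 ] 0.78
[ 0.5773 -0.2634  0.0537] 0.69
[ 0.3274 -0.3256  0.0561] 0.69
[ 0.5351 -0.3979  0.0558] 0.6
scene tray_bar [([0.4534, -0.2959, 0.1003], 0.91)]
scene tray_mid [([0.4553, -0.2942, 0.0853], 0.76)]
scene mat []
[ 0.3698 -0.1929  0.0606] 0.8
[ 0.3242 -0.3245  0.055 ] 0.69
[ 0.5406 -0.3988  0.0543] 0.6
```

View pics/s4.png

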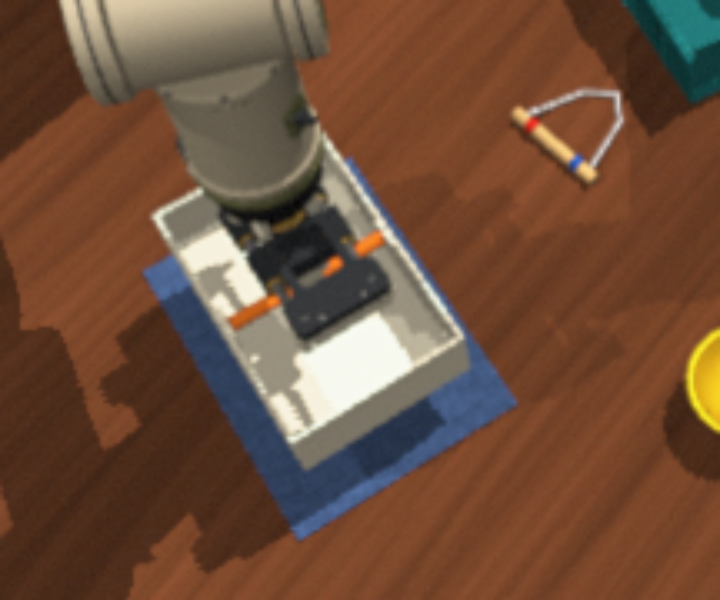

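The tray hangs level over the mat, with all corners at 53–60 mm and its centre within 3 mm of the mat's. Now lowering.

Call:
{"fn": "apply_moves", "kwargs": {
  "commands": [0,0,-1,0,0,0,0,0,-0.1,-1.2,0,0,0,0,0,0,-1,0,0,0,0,0,0,-0.6,0,0,0,0,0,0,-0.4,0,0,0,0,0,0,0,0,0,0,0]
}}

```text
t: 15.6
tool_pos: [0.4526, -0.295, 0.0402]
orientation: [-2.563, -1.811, -0.003]
force: [-0.4, 1.1, -1.7]
opening: 0.0111
```

```bash
python3 -c "
from h import *
st()"
```

```text
[ 0.4526 -0.295   0.0402] y yaw -0.341 z [-4.0e-04  3.4e-03 -1.0e+00] 0.011095282632183312 [-0.38  1.1  -1.7 ] 15.6
```

Call:
{"fn": "apply_moves", "kwargs": {
  "commands": [0,0,-0.3,0,0,0,0,0,0,-0.3,0,0,0,0,0,0,-0.2,0,0,0,0,0,0,0,0,0,0,0]
}}

```text
t: 16.1
tool_pos: [0.4533, -0.2955, 0.0326]
orientation: [-2.565, -1.812, -0.003]
force: [0.0, -0.4, -1.4]
opening: 0.011
```

Call:
{"fn": "apply_moves", "kwargs": {
  "commands": [0,0,-0.1,0,0,0,0,0,0,0,0,0,0,0]
}}

```text
t: 16.35
tool_pos: [0.4536, -0.2957, 0.0322]
orientation: [-2.565, -1.813, -0.004]
force: [-0.5, 1.0, -2.0]
opening: 0.0109
```

Call:
{"fn": "apply_moves", "kwargs": {
  "commands": [0,0,-0.15,0,0,0,0,0,0,-0.15,0,0,0,0,0,0,0,0,0,0,0]
}}

```text
t: 16.73
tool_pos: [0.4539, -0.296, 0.0324]
orientation: [-2.565, -1.813, -0.004]
force: [0.6, 0.2, -1.5]
opening: 0.0108
```

Call:
{"fn": "apply_moves", "kwargs": {
  "commands": [0,0,-0.3,0,0,0,0,0,0,0,0,0,0,0]
}}

```text
t: 16.98
tool_pos: [0.4545, -0.2965, 0.0325]
orientation: [2.565, 1.813, 0.004]
force: [0.3, -0.1, -1.9]
opening: 0.0107
```

Run:
```python
from h import *
st()
for c in("side","scene"):
    read_camera(c);spots(c,['tray_bar','tray_mid'])
    for q in spot_point("tray_corner0",c): print(w(q["point"],camera_model(c)).round(4),q["conf"])
st()
```

```text
[ 0.4545 -0.2965  0.0325] y yaw -0.34 z [ 2.5e-03  7.0e-04 -1.0e+00] 0.010686272185530437 [ 0.33 -0.13 -1.9 ] 16.975
side tray_bar [([0.4549, -0.2975, 0.0525], 0.79), ([0.4821, 0.1759, -0.0017], 0.43)]
side tray_mid [([0.4579, -0.2983, 0.034], 0.89)]
[ 3.736e-01 -1.963e-01  3.000e-04] 0.87
[ 0.5778 -0.2718  0.0009] 0.69
[ 0.3294 -0.3284  0.0054] 0.66
[ 0.5366 -0.4001  0.0041] 0.65
scene tray_bar [([0.4555, -0.2998, 0.0481], 0.58)]
scene tray_mid [([0.459, -0.2973, 0.0289], 0.61), ([0.5839, 0.1255, 0.0714], 0.19)]
[ 0.3267 -0.3258  0.0044] 0.86
[ 0.5405 -0.4     0.0031] 0.84
[ 0.3729 -0.1918  0.0052] 0.83
[ 0.5805 -0.2707  0.0039] 0.73
[ 0.4545 -0.2965  0.0321] y yaw -0.34 z [ 2.4e-03  8.0e-04 -1.0e+00] 0.010512066732794562 [-0.12 -1.18  4.4 ] 17.375
```

The tray is on the mat: its corners are at about 4 mm and the wrist force has turned upward. Releasing.

Call:
{"fn": "apply_moves", "kwargs": {
  "commands": [0,0,0,0,0,0,1.5,0,0,0,0,0,0,3,0,0,0,0,0,0,5,0,0,0,0,0,0,6,0,0,0,0,0,0,6,0,0,0,0,0,0,6],
  "squeeze": 10
}}

```text
t: 18.12
tool_pos: [0.4534, -0.2957, 0.0304]
orientation: [-2.564, -1.812, -0.002]
force: [0.3, 0.5, -0.5]
opening: 0.0585
```

```bash
python3 -c "
from h import *
st()"
```

```text
[ 0.4534 -0.2957  0.0304] y yaw -0.34 z [ 1.0e-04  2.6e-03 -1.0e+00] 0.05846028126420722 [ 0.34  0.49 -0.55] 18.125
```

Call:
{"fn": "apply_moves", "kwargs": {
  "commands": [0,0,1.5,0,0,0,6,0,0,2.5,0,0,0,6,0,0,4,0,0,0,6,0,0,5,0,0,0,6,0,0,4,0,0,0,6,0,0,0,0,0,0,6]
}}

```text
t: 18.88
tool_pos: [0.4529, -0.2952, 0.2115]
orientation: [2.564, 1.813, 0.004]
force: [-1.1, 0.3, -0.5]
opening: 0.0597
```

Run:
```python
from h import *
st();ims=[]
for c in("side","scene"):
    p,_=read_camera(c);ims.append(p);spots(c,['tray_bar','tray_mid','bowl','swing','cuttlebone','feeder_clip'])
    for q in spot_point("tray_corner0",c): print(w(q["point"],camera_model(c)).round(4),q["conf"])
cv2.imwrite("pics/fin.png",cv2.resize(np.vstack([ims[0][50:350,100:580],ims[1][50:350,100:580]]),(480,600)))
```

```text
[ 0.4529 -0.2952  0.2115] y yaw -0.34 z [ 2.8e-03  5.0e-04 -1.0e+00] 0.05970719349881083 [-1.11  0.28 -0.49] 18.875
side tray_bar [([0.4534, -0.2989, 0.0496], 0.66)]
side tray_mid [([0.4594, -0.2979, 0.0324], 0.94)]
side bowl [([0.7572, -0.1446, 0.0002], 0.83)]
side swing [([0.4941, -0.0169, 0.001], 0.61)]
side cuttlebone [([0.4552, -0.2956, 0.0516], 0.62), ([0.7472, -0.0144, -0.0043], 0.59)]
side feeder_clip [([0.7523, 0.1363, 0.0007], 0.71), ([0.5785, -0.2705, 0.0012], 0.29)]
[ 0.5811 -0.2679  0.0034] 0.63
[ 0.3718 -0.1947  0.0027] 0.63
[ 0.5328 -0.3997  0.0044] 0.62
[ 0.3298 -0.3288  0.0058] 0.58
scene tray_bar [([0.4548, -0.3001, 0.0452], 0.86)]
scene tray_mid [([0.4561, -0.2949, 0.0309], 0.55)]
scene bowl [([0.7502, -0.1501, 0.0007], 0.6), ([0.582, -0.2703, 0.003], 0.44)]
scene swing [([0.5405, -0.4009, 0.0033], 0.65), ([0.4961, -0.0209, 0.0034], 0.6)]
scene cuttlebone [([0.7473, -0.0122, -0.0043], 0.79), ([0.4553, -0.2998, 0.0484], 0.58)]
scene feeder_clip [([0.7538, 0.1372, -0.0001], 0.59)]
[ 0.5381 -0.399   0.0026] 0.89
[ 0.3735 -0.1945  0.0047] 0.88
[ 0.5841 -0.2694  0.0053] 0.77
[ 0.3271 -0.3271  0.0019] 0.75
```

View pics/fin.png

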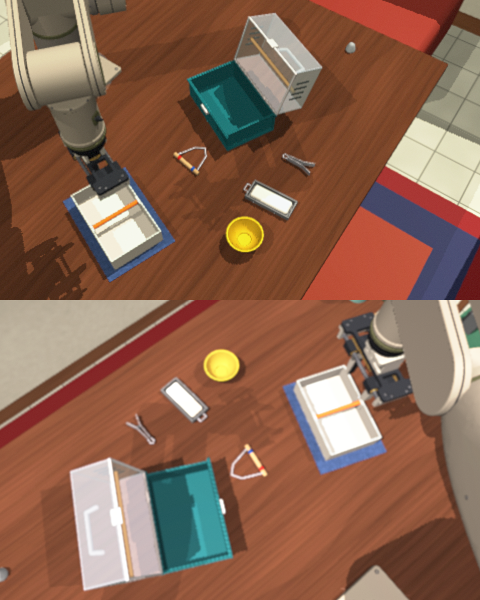

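Both views show the tray flat on the mat with blue showing all round, the carrier empty, the lid open and the bystanders where they were. Handing in.

```bash
python3 -c "
from h import *
print(close_job())"
```

```text
the job is handed in; nothing more can be done
None
```

The tray is out of the carrier and flat on the blue mat, and the job was handed in at about 19.5 s.

- **Freeing it:** I pressed the raised rim down with the closed fingers until the tray dropped level. The wrist and side cameras then put the rim at about 60 mm and the bar at about 50 mm above the table.
- **Lifting and placing:** I gripped the bar, lifted the tray straight up level and lowered it onto the mat before releasing. It was released only once it rested on the mat.

**Last checks:**
- All four underside corners read 2–6 mm above the table; the mat is 3 mm thick.
- The tray's centre is within about 7 mm of the mat's. In both camera views blue shows all round it.
- The lid is open, and the other things are where they were to within about 4 mm, the networks' own accuracy.
- The gripper is about 0.2 m up and touching nothing.

**Checks that disagreed:**
- At touchdown the wrist force still read about −1.9 N although the tool had stopped descending. It turned to +4.4 N in the next reading, and the corner heights confirmed contact.
- The networks sometimes also reported tray parts as the bowl, swing, cuttlebone or feeder clip. I disregarded these after checking the pictures.

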